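Scoop the test tokens and hold them tilted into the counting corner

TASK

With the green coin scoop, held by its handle, scoop up all three brass tokens lying in front of the acceptor housing, without touching the tokens with the fingers. Lift the scoop well clear of the bench and tilt it, back down and left side down, until all three tokens have slid together into its tall-walled back left corner, ready for counting. Finish while still holding the scoop still and tilted like that, and leave everything else on the bench where it is.

Things in the scene. Friction and masses are not known exactly. Their poses are not given: they have to be found in the camera images.
- housing: Grey coin acceptor housing, fixed, 70 (x) x 130 (y) x 83 mm high. Origin: centre of its underside. Its front, 35 mm out along its own -x, faces the robot; the tokens lie before it. Flat below 40 mm: a backstop for the scoop's lip. Higher up, at 43 to 75 mm, a bezel and a spring flap hinged at its top edge stand 7 mm proud.
- scoop_grip (a point): Green scoop's grip, a bar over the pan: the point is mid-height in the bar, 66 mm above the scoop's underside. x points to the open lip, y to the left seen from the closed back, z up. Bar 14 mm wide (y), 20 mm high, from 39 mm behind to 25 mm ahead of the point; post at the back wall; free space beside and above. The lip is 66 mm ahead, the back 34 mm behind.
- scoop: Green steel coin scoop, 0.22 kg, flat on the bench. Pan 100 (x) x 90 (y) mm; origin: underside centre, 16 mm ahead of and 66 mm below scoop_grip; same axes. Floor 2 mm, open at the lip (+x). Walls 2.5 mm thick: back 28 mm high, sides 24 mm (14 mm by the lip), raised to 42 mm only round the back left (-x, +y) corner, which marks that corner.
- scoop_corner (a point): Inside of the scoop's tall back left corner, on the floor: 31.5 mm behind (-x), 42.5 mm left (+y) and 64 mm below scoop_grip. Axes as scoop_grip.
- token0_c (a point): One of three alike brass tokens, 20 mm across, 8 mm thick, rim bevelled 2.5 mm, 21 g, flat on the bench within 75 mm of the housing front and 35 mm either side of its middle. Point: its centre. Slides at a slope of about 10 degrees; rides onto the scoop floor when the lip, flat on the bench, pushes it against the housing.
- token1_c (a point): One of three alike brass tokens, 20 mm across, 8 mm thick, rim bevelled 2.5 mm, 21 g, flat on the bench within 75 mm of the housing front and 35 mm either side of its middle. Point: its centre. Slides at a slope of about 10 degrees; rides onto the scoop floor when the lip, flat on the bench, pushes it against the housing.
- token2_c (a point): One of three alike brass tokens, 20 mm across, 8 mm thick, rim bevelled 2.5 mm, 21 g, flat on the bench within 75 mm of the housing front and 35 mm either side of its middle. Point: its centre. Slides at a slope of about 10 degrees; rides onto the scoop floor when the lip, flat on the bench, pushes it against the housing.
- heatsink: Copper finned heat sink block, 40 x 44 x 34 mm, loose beside the housing. Leave alone. Origin: underside centre.
- button0: Chrome coin return button, 28 mm across, 18 mm high, loose, left of the tokens. Leave alone. Origin: underside centre.
- button1: Chrome coin return button, as the other, right of the tokens. Leave alone. Origin: underside centre.
- driver: Screwdriver 150 mm long lying on the bench, left. Leave alone.
- roller: Rubber roller ring, 30 mm across, 16 mm high, right of the housing. Leave alone. Origin: underside centre.
- brush: Small brush 160 mm long lying to the right of the scoop. Leave alone.
- pot: Small closed jar, 52 mm across, 60 mm high, ahead of the scoop. Leave alone. Origin: underside centre.
Mind the look-alikes: they are no part of the job. What is shaped like the scoop but pink is not meant.

How it is judged:
At the end, for the whole second after the job is handed in: Token centres within 58 mm of the inside of the tall back left corner (one within 30 mm), at rest; that corner over 30 mm above the bench; lip end and right side each raised over 7 degrees, total tilt under 55; scoop gripped, still, clear of the housing (distance between each of token0_c, token1_c, token2_c and scoop_corner below 0.058 m and distance between any of token0_c, token1_c, token2_c and scoop_corner below 0.03 m and linear speed of each of token0, token1, token2, scoop below 0.03 m/s and height (world z) of scoop_corner above 0.03 m and angle between scoop_corner's own x axis and vertical below 1.45 rad and angle between scoop_corner's own y axis and vertical above 1.69 rad and angle between scoop_corner's own z axis and vertical below 0.96 rad and contact force between scoop and the fingers above 2 N and contact force between scoop and housing below 0.3 N and angular speed of scoop below 0.15 rad/s); the arm keeps its last pose, push and grip.
It fails at once if a token is touched by the fingers (contact force between any of token0, token1, token2 and the fingers above 0.3 N).
It fails at once if something that should be left alone is moved by more than 25 mm (distance of any of heatsink, button0, button1, driver, roller, brush, pot from where it was at the start of the episode above 0.025 m).
It also fails if it takes over 54 s, if anything falls off the work surface, if the arm or the gripper's body presses on something with over 40 N, if the wrist force passes 120 N, or if a joint passes its speed limit or range.

ROBOT

A 6-joint arm with a two-finger parallel gripper is mounted at the origin on the work surface. World frame = base frame: x ahead of the robot, y to its left, z up, the work surface at z = 0. Lengths are in m, angles in rad, forces in N, time in s.
With the tool pointing down it reaches from about 0.35 to 0.725 m from the base axis. Payload 4.3 kg.
Tool frame: the origin (TCP) lies at the centre of the arm's flange, where the gripper is bolted on; the fingertips stand 173 mm ahead of it and the grasp point (between the pads) lies 155 mm ahead of it; z points along the fingers, y is the line along which they close (so a half turn about z gives the same grasp; the last joint's range is limited). The gripper opens to 85 mm and grips with 20 to 120 N. Pads are 22 mm wide; open, the fingers measure 114 mm over their backs; the gripper's body (76 mm by 85 mm) begins 54 mm behind the grasp point. The pads swing forward as they close: fully open they stand 13 mm farther back than shut.
Start: joints at [1.135, 0.377, 0.081, 1.274, 0, 1.46], TCP at [0.184, 0.545, 0.405] pointing down, gripper open.
Joint ranges: [-2.72, 2.72], [-0.84, 1.66], [-1.02, 1.22], [-1.77, 2.12], [-1.37, 1.28], [-3.14, 3.14]. Speed limits (rad/s): [2.57, 2.57, 3.14, 3.14, 3.14, 3.14].

INTERFACE

Orientations are given as [roll, pitch, yaw] about the fixed x, y, z axes, in that order (R = Rz(yaw) Ry(pitch) Rx(roll)).
In Python, from rig import robot gives the robot as it stands.
- The arm moves only by the shell command python3 -m jog 'ROWS'. ROWS is text: rows parted by semicolons, each of 7 numbers parted by spaces: the turn, a rotation vector about the tool's x, y, z each as a share of 60 degrees, from -1 to 1, then the shift along the tool's x, y, z each as a share of 15 cm, from -1 to 1, then the closure, from 0 (fully open) to 1 (shut). In form: rx ry rz dx dy dz fingers; .... A call has 1 to 8 rows; each row shifts and turns the commanded pose from where the row before left it, along the tool's axes as they then stand; what a row does not reach is not made up. A row lasts 1/12 s, in which the tool goes at most 41.7 mm and 7.16 degrees, less where a joint would pass 70% of its speed; a pose out of reach is approached as far as the arm can. A call with a number of a shift or a turn outside -1 to 1 is refused whole. A call with a gripper value outside its range is refused whole. The fingers move at their own pace and stop on an object; the grip force is fixed at half the most. Time passes only in rows, so rows that do not move let the fingers close. It gives the time, the measured TCP pose, the force, the opening and the grip force at its end, in the units of the state.
- robot.observe(): the state, without advancing time (a new reading comes with each control period).
- robot.snapshot(name): name is "side" or "top" or "wrist"; returns a dict with "image" (400x640x3 uint8, blue, green, red), "fx", "fy", "cx", "cy" (pixels), "rvec" (rotation vector, rad) and "tvec" (3), from world to camera coordinates, as OpenCV has them. Camera axes: x right, y down, z forward; pixel columns grow to the right and rows downward; lengths in m; the calibration is good to about 2 mm. A picture is of the moment at which its call begins. There is no depth.
- robot.hand_in(): hands the job in; it is judged then, once.
Trained networks look in a picture, given as the dict that the camera call returned (one of the last four; its "shot" number tells which), for a name from the list of things; names that differ only in an ending like _2 or _b are one class to them, and where a whole thing is asked for, a point or a joint stands for the part that bears it (a point fixed in the world has none). Each returns a list of dicts, best first, with "confidence" (0 to 1); they miss things now and then, are a little off and sometimes report something else, mostly with a low value. They report only what shows in the picture. A call takes as long as a camera call. They do not tell look-alikes from the thing itself.
- robot.recognise(target, picture): "location" ([column, row] in pixels, amid what is visible of it).
The state is a dict: "clock": time; "q": joint angles; "joint_vel": joint speeds; "tau": joint torques, N m; "tool_pos": TCP position; "orientation": TCP orientation; "contact_force": force on the tool from outside, world axes, zero at the start; "moment": the same for the moment, N m; "opening": finger opening in m; "grasp_force": force on a finger pad.
Only numpy, scipy, OpenCV 4.12 (cv2) and the standard library are available. Lean on these libraries where they do the work, as an engineer would, in place of code of your own. Each camera call takes 0.05 s, during which the arm holds its last target. There are 200 camera calls.

## Working session

There is one attempt and no reset: what is moved stays moved. The work goes in short steps, Python scripts to look and compute and a shell command to move; the robot and the scene stay as the last step left them, time stands still between calls to the robot, and variables do not carry over. Pictures are saved under pics/ and viewed, at most 10 in all, crops included, and the job is handed in when it is done.

```bash
mkdir -p pics; ls; cat > h.py <<'E'
import numpy as np, cv2
from rig import robot
def ray(p,uv):
    K=np.array([[p['fx'],0,p['cx']],[0,p['fy'],p['cy']],[0,0,1]])
    R=cv2.Rodrigues(np.array(p['rvec'],float))[0];t=np.array(p['tvec'],float).ravel()
    return -R.T@t, R.T@np.linalg.inv(K)@np.array([uv[0],uv[1],1.])
def onz(p,uv,z):
    c,d=ray(p,uv); return c+d*(z-c[2])/d[2]
def proj(p,X):
    K=np.array([[p['fx'],0,p['cx']],[0,p['fy'],p['cy']],[0,0,1.]])
    return cv2.projectPoints(np.array(X,float).reshape(-1,3),np.array(p['rvec'],float),np.array(p['tvec'],float),K,None)[0].reshape(-1,2)
E
python3 - <<'E'
from h import *
for n in('top','side'):
    p=robot.snapshot(n);cv2.imwrite(f'pics/{n}0.png',p['image'])
    print(n,ray(p,(320,200)))
    for t,z in [('scoop',.02),('scoop_grip',.066),('scoop_corner',.002),('token0_c',.004),('housing',.083),('heatsink',.034),('button0',.018),('roller',.016),('pot',.06),('driver',.01),('brush',.01)]:
        for r in robot.recognise(t,p): 
            print(t,np.round(r['location']),round(r['confidence'],2),np.round(onz(p,r['location'],z),3))
print(robot.observe())
E
```

```text
pics
top (array([ 0.37324786, -0.07944998,  1.02930379]), array([ 0.16951457,  0.01134365, -0.98555108]))
scoop [401. 227.] 0.69 [ 0.475 -0.265  0.02 ]
scoop_grip [419. 296.] 0.93 [ 0.311 -0.29   0.066]
scoop_grip [403. 230.] 0.57 [ 0.461 -0.263  0.066]
scoop_grip [383. 149.] 0.27 [ 0.662 -0.225  0.066]
scoop_corner [420. 294.] 0.86 [ 0.31  -0.306  0.002]
scoop_corner [400. 228.] 0.64 [ 0.474 -0.268  0.002]
token0_c [226. 167.] 0.46 [0.642 0.171 0.004]
housing [232. 144.] 0.88 [0.678 0.14  0.083]
housing [170. 191.] 0.64 [0.566 0.284 0.083]
heatsink [282. 153.] 0.83 [0.667 0.024 0.034]
heatsink [170. 191.] 0.17 [0.576 0.302 0.034]
button0 [196. 160.] 0.65 [0.66  0.247 0.018]
button0 [281. 153.] 0.34 [0.671 0.028 0.018]
roller [402. 228.] 0.75 [ 0.471 -0.268  0.016]
pot [382. 149.] 0.75 [ 0.663 -0.223  0.06 ]
driver [172. 192.] 0.78 [0.579 0.307 0.01 ]
driver [400. 228.] 0.42 [ 0.473 -0.265  0.01 ]
brush [472. 200.] 0.89 [ 0.538 -0.45   0.01 ]
brush [169. 193.] 0.59 [0.576 0.314 0.01 ]
side (array([0.46314952, 0.81835556, 0.58916352]), array([ 0.05322426, -0.86029536, -0.50715681]))
s
[... 831 characters left out ...]
  0.01 ]
{'clock': 1.2, 'q': array([1.13469532e+00, 3.77311621e-01, 8.10107165e-02, 1.27437794e+00,
       1.07173402e-05, 1.46048717e+00]), 'joint_vel': array([ 7.41043739e-04,  1.65746230e-04, -1.46518513e-05,  2.76930988e-04,
        1.17233364e-03,  2.62697774e-04]), 'tau': array([ 1.24057929e-03, -4.63521588e+01,  2.70158386e+01,  4.46623026e-04,
       -2.73433479e-04,  4.46481508e-06]), 'tool_pos': array([0.18404502, 0.54478267, 0.40472688]), 'orientation': array([3.14147470e+00, 2.28146545e-06, 2.81580081e+00]), 'contact_force': array([ 0.03757508, -0.57990775, -0.39803134]), 'moment': array([-0.04427205,  0.0200787 ,  0.05508253]), 'grasp_force': 0.0, 'opening': 0.08535422459422178}
```

```bash
python3 - <<'E'
import cv2,numpy as np
a=cv2.imread('pics/top0.png');b=cv2.imread('pics/side0.png')
A=cv2.resize(a[120:320,150:490],None,fx=2.3,fy=2.3,interpolation=cv2.INTER_CUBIC)
cv2.imwrite('pics/topc.png',A[:, :800])
B=cv2.resize(b[130:370,190:430],None,fx=2.5,fy=2.5,interpolation=cv2.INTER_CUBIC);cv2.imwrite('pics/sidec.png',B)
E
```

```text
(no output)
```

View pics/topc.png

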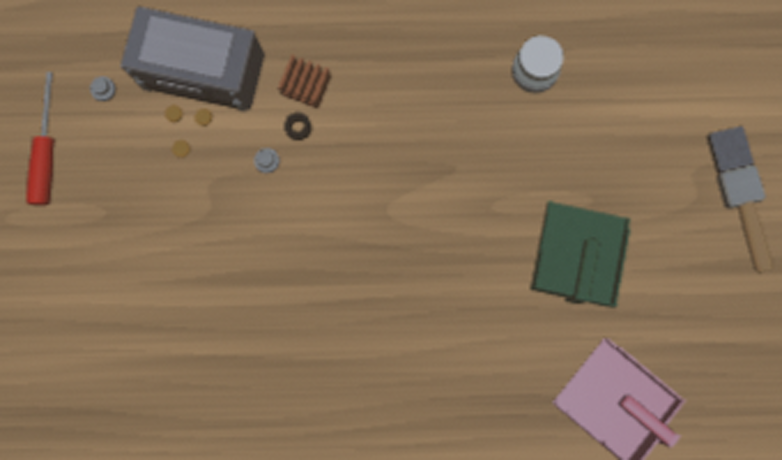

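View pics/sidec.png

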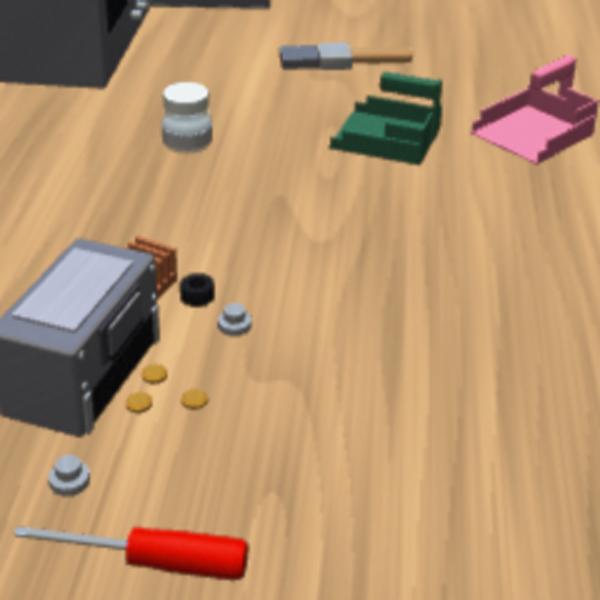

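The top view crop shows the green scoop at full-picture pixel ≈(402,231) and the pink look-alike at ≈(419,296). The green one is meant, as the description says green. The tokens are at ≈(226,169), (239,171) and (229,185), the housing is at (234,146), and the buttons are at (194,158) and (266,190). Next I fit the poses by silhouette.

```bash
cat > fit.py <<'E'
from h import *
from scipy.optimize import minimize
def box(x0,x1,y0,y1,z0,z1): return np.array([[x,y,z] for x in(x0,x1) for y in(y0,y1) for z in(z0,z1)])/1e3
SC=[box(-50,50,-45,45,0,2),box(-50,-47.5,-45,45,0,28),box(-50,30,-45,-42.5,0,24),box(-50,30,42.5,45,0,24),box(-50,50,-45,-42.5,0,14),box(-50,50,42.5,45,0,14),box(-50,-20,42.5,45,0,42),box(-50,-47.5,15,45,0,42),box(-55,9,-7,7,56,76),box(-55,-45,-7,7,0,76)]
HO=[box(-35,35,-65,65,0,83)]
def rend(p,parts,s,up):
    m=np.zeros((400*up,640*up),np.uint8);c,sn=np.cos(s[2]),np.sin(s[2])
    for b in parts:
        w=b@np.array([[c,sn,0],[-sn,c,0],[0,0,1]])+[s[0],s[1],0]
        h=cv2.convexHull(((proj(p,w)+.5)*up).astype(np.float32)).round().astype(np.int32);cv2.fillConvexPoly(m,h,255)
    return m
def mask(p,kind,c,r):
    g=cv2.cvtColor(p['image'],cv2.COLOR_BGR2HSV);H,S,V=[g[...,i].astype(int) for i in range(3)]
    m={'green':(H>55)&(H<95)&(S>60),'grey':(S<55),'brass':(H>15)&(H<30)&(S>150)&(V>80)}[kind]
    k=np.zeros(m.shape,bool);k[max(0,c[1]-r):c[1]+r,max(0,c[0]-r):c[0]+r]=1
    return ((m&k)*255).astype(np.uint8)
def fit(views,parts,s0,up=4):
    def cost(s):
        e=0
        for p,m in views:
            a=rend(p,parts,s,up)>0;b=cv2.resize(m,None,fx=up,fy=up,interpolation=cv2.INTER_LINEAR)>127
            e+=1-(a&b).sum()/(a|b).sum()
        return e
    s0=np.array(s0);sim=np.array([s0]+[s0+np.eye(3)[i]*[.015,.015,.15][i] for i in range(3)])
    r=minimize(cost,s0,method='Nelder-Mead',options=dict(initial_simplex=sim,xatol=1e-4,fatol=1e-4));return r.x,r.fun
E
python3 - <<'E'
from fit import *
T=robot.snapshot('top');S=robot.snapshot('side')
vt,vs=(T,mask(T,'green',(402,231),40)),(S,mask(S,'green',(347,180),40))
for v in([vt],[vs],[vt,vs]): print('scoop',fit(v,SC,[.47,-.265,-.2]))
ht,hs=(T,mask(T,'grey',(232,144),32)),(S,mask(S,'grey',(218,263),45))
for v in([ht],[hs],[ht,hs]): print('housing',fit(v,HO,[.69,.14,-.25]))
for p,c in((T,(228,175)),(S,(254,284))):
    m=mask(p,'brass',c,24);n,l,st,ce=cv2.connectedComponentsWithStats(m)
    for i in range(1,n):
        if st[i,4]>8: print(st[i,4],ce[i],np.round(onz(p,ce[i],.005),4))
for nm,v in(('a',vt),('b',ht),('c',vs),('d',hs)): print(nm,(v[1]>0).sum())
E
```

```text
scoop (array([ 0.47174804, -0.26592349, -0.25337781]), np.float64(0.268100799016595))
scoop (array([ 0.46965793, -0.27516443, -0.23624457]), np.float64(0.19143409781707654))
scoop (array([ 0.47036902, -0.27368377, -0.22164965]), np.float64(0.4679199467766386))
housing (array([ 0.68720109,  0.14150627, -0.2724044 ]), np.float64(0.11733722175931438))
housing (array([ 0.68821181,  0.13939236, -0.18802083]), np.float64(0.09108536223045771))
housing (array([ 0.68743936,  0.14027178, -0.20800442]), np.float64(0.2242297205524887))
58 [251.37931034 278.98275862] [0.6319 0.1424 0.005 ]
63 [245.07936508 290.49206349] [0.6367 0.1758 0.005 ]
61 [267.36065574 289.14754098] [0.5963 0.1675 0.005 ]
a 1115
b 1856
c 915
d 3645
```

```bash
python3 - <<'E'
from fit import *
T=robot.snapshot('top');S=robot.snapshot('side')
def ov(p,c,r,parts,s,kind,out):
    up=6;im=cv2.resize(p['image'],None,fx=up,fy=up,interpolation=cv2.INTER_CUBIC)
    for b in parts: 
        cs,_=cv2.findContours(rend(p,[b],s,up),0,2);cv2.drawContours(im,cs,-1,(0,0,255),1)
    cs,_=cv2.findContours(cv2.resize(mask(p,kind,c,r),None,fx=up,fy=up,interpolation=0),0,2);cv2.drawContours(im,cs,-1,(255,255,0),1)
    for X in [(.6319,.1424,.005),(.6367,.1758,.005),(.5963,.1675,.005)]:
        u=(proj(p,X)[0]+.5)*up;cv2.circle(im,tuple(int(v) for v in u),4,(255,0,255),-1)
    return cv2.resize(im[max(0,(c[1]-r))*up:(c[1]+r)*up,(c[0]-r)*up:(c[0]+r)*up],(390,290))
s=[.4704,-.2720,-.23];h=[.6874,.1403,-.2080]
a=np.hstack([ov(T,(402,231),28,SC,s,'green',0),ov(S,(347,180),32,SC,s,'green',0)])
b=np.hstack([ov(T,(232,155),40,HO,h,'grey',0),ov(S,(230,263),48,HO,h,'grey',0)])
cv2.imwrite('pics/ov.png',np.vstack([a,b]))
g=cv2.cvtColor(T['image'],cv2.COLOR_BGR2HSV)
for u in((225,169),(238,171),(229,185),(229,178),(402,231)):print(u,g[u[1],u[0]])
E
```

```text
(225, 169) [ 19 136 129]
(238, 171) [ 19 135 128]
(229, 185) [ 19 140 129]
(229, 178) [ 16  92 141]
(402, 231) [60 50 72]
```

View pics/ov.png

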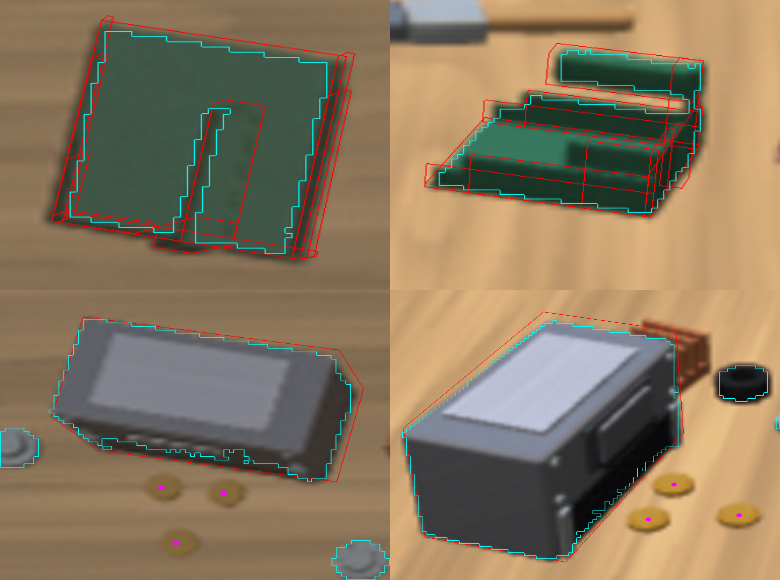

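The overlay agrees with both views: the red model edges sit on the scoop and housing, and the magenta points sit on all three tokens. I'll move over the tokens for a wrist view.

```bash
python3 -m jog '0 0 0 -.245 -.023 0 0;0 0 0 -.245 -.023 0 0;0 0 0 -.245 -.023 0 0;0 0 0 -.245 -.023 0 0;0 0 0 -.245 -.023 0 0;0 0 0 -.245 -.023 0 0;0 0 0 -.245 -.023 0 0;0 0 0 -.245 -.023 0 0' && python3 -m jog '0 0 0 -.082 -.242 0 0;0 0 0 -.082 -.242 0 0;0 0 0 -.082 -.242 0 0;0 0 0 -.082 -.242 0 0;0 0 0 -.082 -.242 0 0;0 0 0 -.082 -.242 0 0;0 0 0 0 0 0 0;0 0 0 0 0 0 0'; python3 - <<'E'
from h import *
p=robot.snapshot('wrist');cv2.imwrite('pics/w0.png',p['image']);print(ray(p,(320,200)))
for X in [(.6319,.1424,.005),(.6367,.1758,.005),(.5963,.1675,.005),(.69,.14,.083)]: print(proj(p,X))
E
```

```text
clock: 2.07
tool_pos: [0.4553, 0.4235, 0.4048]
orientation: [3.141, 0.0, 2.816]
contact_force: [-0.0, 1.7, -0.4]
opening: 0.0857
grasp_force: 0.0
clock: 2.73
tool_pos: [0.454, 0.1929, 0.405]
orientation: [3.141, 0.0, 2.812]
contact_force: [-0.8, -0.2, -1.1]
opening: 0.0854
grasp_force: 0.0
(array([0.37971606, 0.21767289, 0.3739628 ]), array([ 0.28910221, -0.09975778, -0.95208785]))
[[326.94437781 288.3215971 ]]
[[348.35895294 284.85192509]]
[[335.23011324 264.67304971]]
[[340.23159493 358.73176966]]
```

View pics/w0.png

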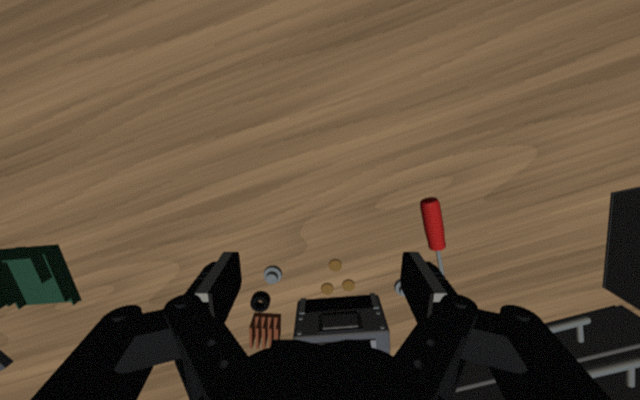

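The wrist view shows tokens at (327,288), (348,285) and (335,265), matching the predicted pixels, with the green scoop at (35,275). I'll refine the scoop and housing yaw with better masks on the first pictures.

```bash
python3 - <<'E'
from fit import *
V={}
for n in('top','side'):
    p=robot.snapshot(n);p=dict(p);p['image']=cv2.imread(f'pics/{n}0.png');V[n]=p
def m2(p,c,r,kind):
    up=4;im=cv2.resize(p['image'],None,fx=up,fy=up,interpolation=cv2.INTER_CUBIC)
    g=cv2.cvtColor(im,cv2.COLOR_BGR2HSV);H,S,Vv=[g[...,i].astype(int) for i in range(3)]
    b,gr,rd=[im[...,i].astype(int) for i in range(3)]
    m=(gr-rd>-6)&(gr-b>-5) if kind=='s' else (rd-b<22)
    if kind=='s': m=(gr-rd>-8)
    k=np.zeros(m.shape,np.uint8);k[(c[1]-r[1])*up:(c[1]+r[1])*up,(c[0]-r[0])*up:(c[0]+r[0])*up]=1
    m=(m*k).astype(np.uint8)
    n,l,st,_=cv2.connectedComponentsWithStats(m);
    keep=np.zeros_like(m)
    for i in range(1,n):
        if st[i,4]>(1500 if kind=='s' else 8000): keep[l==i]=255
    return keep
def fit2(views,parts,s0):
    def cost(s):
        e=0
        for p,m in views:
            a=rend(p,parts,s,4)>0;b=m>0;e+=1-(a&b).sum()/(a|b).sum()
        return e
    s0=np.array(s0);best=None
    for y in(-.1,0,.08):
        s1=s0+[0,0,y];sim=np.array([s1]+[s1+np.eye(3)[i]*[.008,.008,.08][i] for i in range(3)])
        r=minimize(cost,s1,method='Nelder-Mead',options=dict(initial_simplex=sim,xatol=1e-4,fatol=1e-5))
        if best is None or r.fun<best.fun: best=r
    return np.round(best.x,4),round(best.fun,3)
a=(V['top'],m2(V['top'],(402,231),(28,30),'s'));b=(V['side'],m2(V['side'],(347,180),(35,30),'s'))
for v in([a],[b],[a,b]): print('scoop',fit2(v,SC,[.4704,-.272,-.23]))
c=(V['top'],m2(V['top'],(232,147),(35,27),'h'));d=(V['side'],m2(V['side'],(218,263),(45,50),'h'))
for v in([c],[d],[c,d]): print('housing',fit2(v,HO,[.6874,.1403,-.21]))
# tall walls and buttons
for u,n,z in(((194,158),'top',.009),((266,190),'top',.009)): print(onz(V[n],u,z).round(3))
# mask check
rows=[]
for v,(cx,cy) in((a,(402,231)),(b,(347,180)),(c,(232,147)),(d,(218,263))):
    w=cv2.cvtColor(v[1],cv2.COLOR_GRAY2BGR)[(cy-48)*4:(cy+48)*4,(cx-48)*4:(cx+48)*4];rows.append(cv2.resize(w,(200,200)))
cv2.imwrite('pics/masks.png',np.hstack(rows))
E
```

```text
scoop (array([ 0.4693, -0.2706, -0.2312]), np.float64(0.025))
scoop (array([ 0.469 , -0.272 , -0.2288]), np.float64(0.18))
scoop (array([ 0.4693, -0.2709, -0.2367]), np.float64(0.207))
housing (array([ 0.6863,  0.1424, -0.2553]), np.float64(0.07))
housing (array([ 0.6879,  0.1414, -0.1846]), np.float64(0.073))
housing (array([ 0.6867,  0.1413, -0.228 ]), np.float64(0.153))
[0.667 0.254 0.009]
[0.578 0.069 0.009]
```

View pics/masks.png

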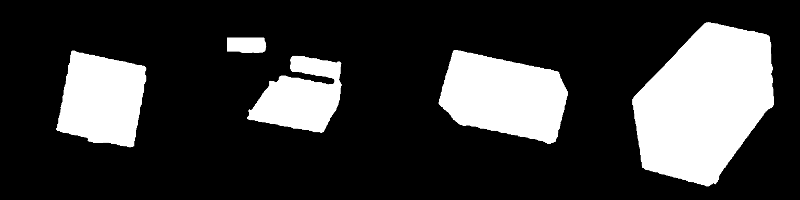

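```bash
python3 -m jog '0 0 -.094 0 0 0 .5;0 0 0 -.0587 -.249 0 .5;0 0 0 -.0587 -.249 0 .5;0 0 0 -.0587 -.249 0 .5;0 0 0 -.0587 -.249 0 .5;0 0 0 -.0587 -.249 0 .5;0 0 0 -.0587 -.249 0 .5;0 0 0 -.0587 -.249 0 .5' && python3 -m jog '0 0 0 -.0587 -.249 0 .5;0 0 0 -.0587 -.249 0 .5;0 0 0 -.0587 -.249 0 .5;0 0 0 -.0587 -.249 0 .5;0 0 0 -.0587 -.249 0 .5;0 0 0 0 0 .25 .5;0 0 0 0 0 .25 .5;0 0 0 0 0 0 .5' && python3 -m jog '0 0 0 0 0 0 .5;0 0 0 0 0 0 .5'; python3 - <<'E'
from h import *
p=robot.snapshot('wrist');cv2.imwrite('pics/w1.png',p['image'])
s=robot.observe();print(s['tool_pos'],s['orientation'],s['opening'])
c,sn=np.cos(-.232),np.sin(-.232)
for b in [(-39,0,10),(25,0,10),(25,7,10),(25,-7,10),(66,45,-52),(66,-45,-52)]:
    x,y,z=np.array(b)/1e3;print(b,proj(p,(.4537+c*x-sn*y,-.2673+sn*x+c*y,.066+z)).round())
E
```

```text
clock: 3.55
tool_pos: [0.4555, -0.0745, 0.4048]
orientation: [3.141, 0.001, 2.917]
contact_force: [1.1, 0.0, -0.8]
opening: 0.0426
grasp_force: 0.0
clock: 4.22
tool_pos: [0.4536, -0.2634, 0.3218]
orientation: [3.135, -0.014, 2.915]
contact_force: [-1.3, 1.4, -1.9]
opening: 0.0423
grasp_force: 0.0
clock: 4.38
tool_pos: [0.457, -0.2653, 0.3312]
orientation: [-3.141, 0.001, 2.916]
contact_force: [-0.0, -0.3, 0.7]
opening: 0.0427
grasp_force: 0.0
[ 0.45743717 -0.26579296  0.3321988 ] [-3.14003287  0.00375626  2.9161016 ] 0.0426084779459033
(-39, 0, 10) [[318. 158.]]
(25, 0, 10) [[318. 230.]]
(25, 7, 10) [[326. 231.]]
(25, -7, 10) [[310. 230.]]
(66, 45, -52) [[358. 241.]]
(66, -45, -52) [[279. 241.]]
```

View pics/w1.png

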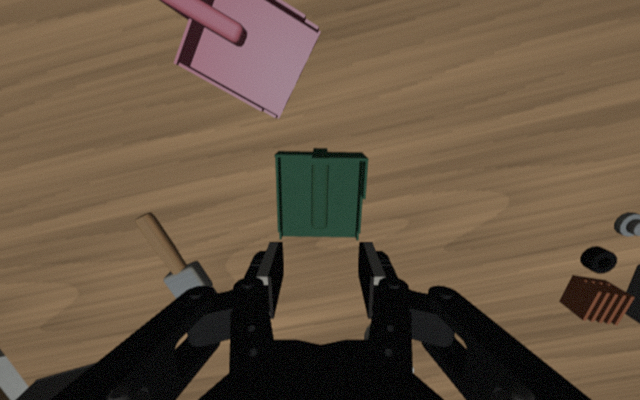

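The wrist view shows the green scoop with its bar from (320,158) to (320,229), within about 2 mm of the prediction. The tall corner is at (365,165), back left. The pink one at (250,50) is the look-alike. Descending.

```bash
python3 -m jog '0 0 0 .023 -.011 .15 .5;0 0 0 0 0 .15 .5;0 0 0 0 0 .15 .5;0 0 0 0 0 .15 .5;0 0 0 0 0 0 .5;0 0 0 0 0 0 .5;0 0 0 0 0 0 .5;0 0 0 0 0 0 .5'
```

```text
clock: 5.1
tool_pos: [0.4535, -0.2675, 0.2422]
orientation: [-3.14, 0.004, 2.915]
contact_force: [-0.8, 0.2, 0.8]
opening: 0.0428
grasp_force: 0.0
```

```bash
python3 -m jog '0 0 0 0 0 .07 .5;0 0 0 0 0 .067 .5;0 0 0 0 0 0 .5;0 0 0 0 0 0 1;0 0 0 0 0 0 1;0 0 0 0 0 0 1;0 0 0 0 0 0 1;0 0 0 0 0 0 1' && python3 -m jog '0 0 0 0 0 0 1;0 0 0 0 0 0 1;0 0 0 0 0 0 1;0 0 0 0 0 0 1;0 0 0 0 0 0 1;0 0 0 0 0 0 1'
```

```text
clock: 5.77
tool_pos: [0.4523, -0.2667, 0.2195]
orientation: [3.141, 0.001, 2.914]
contact_force: [0.3, 2.6, 2.0]
opening: 0.0129
grasp_force: 62.8
clock: 6.27
tool_pos: [0.4523, -0.2666, 0.2195]
orientation: [3.141, 0.001, 2.914]
contact_force: [-0.1, 3.6, 5.3]
opening: 0.013
grasp_force: 63.3
```

```bash
python3 -m jog '0 0 0 0 0 -.1 1;0 0 0 0 0 -.19 1;0 0 0 0 0 -.19 1;0 0 0 0 0 -.19 1;0 0 0 0 0 0 1;0 0 0 .0258 .1 0 1;0 0 0 .0258 .218 0 1;0 0 0 .0258 .218 0 1' && python3 -m jog '0 0 0 .0258 .218 0 1;0 0 0 .0258 .218 0 1;0 0 0 .0258 .218 0 1;0 0 0 .0258 .218 0 1;0 0 0 .0258 .218 0 1;0 0 0 .0258 .218 0 1;0 0 0 .0258 .218 0 1;0 0 0 .0258 .218 0 1' && python3 -m jog '0 0 0 .0258 .218 0 1;0 0 0 .0258 .218 0 1;0 0 0 .0258 .218 0 1;0 0 0 0 .118 0 1;0 0 0 0 0 0 1;0 0 0 0 0 0 1;0 0 0 0 0 0 1;0 0 0 0 0 0 1'; python3 - <<'E'
from h import *
T=robot.snapshot('top');S=robot.snapshot('side');W=robot.snapshot('wrist')
s=robot.observe();print(s)
a=cv2.resize(S['image'][120:380,160:440],(400,371));b=cv2.resize(W['image'],(400,250))
cv2.imwrite('pics/c.png',np.hstack([a,np.vstack([b,np.zeros((121,400,3),np.uint8)])]))
E
```

```text
clock: 6.93
tool_pos: [0.4581, -0.1851, 0.3179]
orientation: [3.141, -0.002, 2.911]
contact_force: [0.9, -0.0, -2.4]
opening: 0.0127
grasp_force: 62.1
clock: 7.6
tool_pos: [0.4864, 0.0779, 0.3176]
orientation: [-3.14, -0.003, 2.914]
contact_force: [0.5, -0.8, -2.4]
opening: 0.0129
grasp_force: 62.1
clock: 8.27
tool_pos: [0.5019, 0.1906, 0.3187]
orientation: [-3.14, -0.002, 2.913]
contact_force: [0.0, 0.8, -3.4]
opening: 0.0133
grasp_force: 62.1
{'clock': 8.4167, 'q': array([ 2.44487456e-01,  3.41901497e-01, -1.95528864e-01,  1.03384101e+00,
       -7.87005074e-05,  4.73362130e-01]), 'joint_vel': array([ 1.74244738e-03, -1.80222445e-03,  7.08678625e-03,  2.24688311e-03,
        5.13185758e-04, -1.62847887e-05]), 'tau': array([ 1.37860277e-01, -4.43147421e+01,  2.63480186e+01,  1.06734553e-02,
        1.00001029e-02, -3.63006175e-04]), 'tool_pos': array([0.50239129, 0.19056466, 0.31947049]), 'orientation': array([-3.14130604e+00, -3.86934183e-04,  2.91271794e+00]), 'contact_force': array([-0.24638058, -0.90817643, -1.7132994 ]), 'moment': array([-0.00068411,  0.01652093,  0.0150157 ]), 'grasp_force': 62.115561962127686, 'opening': 0.013111732137187877}
```

View pics/c.png

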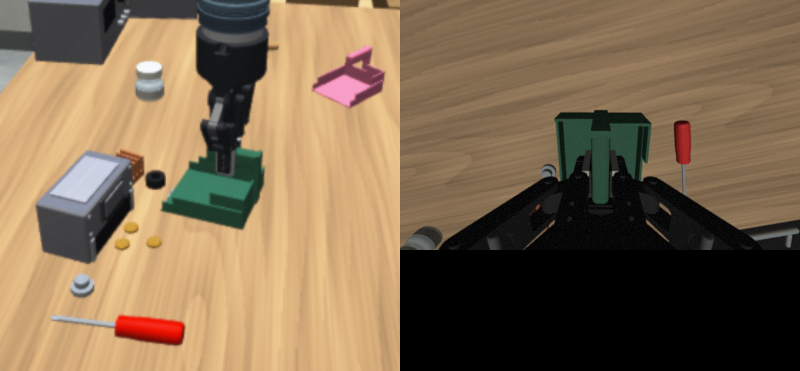

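The scoop hangs level in the gripper, lip toward the housing, with the tokens clear ahead of it. Lowering.

```bash
python3 -m jog '0 0 0 0 0 .2 1;0 0 0 0 0 .2 1;0 0 0 0 0 .16 1;0 0 0 0 0 .06 1;0 0 0 0 0 .03 1;0 0 0 0 0 0 1;0 0 0 0 0 0 1;0 0 0 0 0 0 1' && python3 -m jog '0 0 0 0 0 .01 1;0 0 0 0 0 .007 1;0 0 0 0 0 0 1;0 0 0 0 0 0 1'
```

```text
clock: 9.08
tool_pos: [0.5036, 0.1917, 0.2239]
orientation: [3.14, 0.003, 2.914]
contact_force: [-0.0, 0.1, -3.0]
opening: 0.0132
grasp_force: 62.1
clock: 9.42
tool_pos: [0.5026, 0.1915, 0.2199]
orientation: [3.141, 0.0, 2.914]
contact_force: [0.1, -0.3, -2.9]
opening: 0.0129
grasp_force: 62.1
```

```bash
python3 -m jog '0 0 0 0 0 .006 1;0 0 0 0 0 0 1;0 0 0 0 0 0 1;0 0 0 0 0 0 1'; python3 -m jog '0 0 0 0 0 .007 1;0 0 0 0 0 0 1;0 0 0 0 0 0 1;0 0 0 0 0 0 1'
```

```text
clock: 9.75
tool_pos: [0.5026, 0.1917, 0.2194]
orientation: [3.141, 0.001, 2.914]
contact_force: [-1.6, -0.7, 5.7]
opening: 0.0129
grasp_force: 63.4
clock: 10.08
tool_pos: [0.5026, 0.1917, 0.2194]
orientation: [3.141, 0.001, 2.914]
contact_force: [-5.5, -0.0, 14.1]
opening: 0.0136
grasp_force: 64.6
```

```bash
python3 -m jog '0 0 0 -.04 0 0 1;0 0 0 -.04 0 0 1;0 0 0 -.04 0 0 1;0 0 0 -.04 0 0 1;0 0 0 -.04 0 0 1;0 0 0 -.04 0 0 1;0 0 0 -.04 0 0 1;0 0 0 -.04 0 0 1'; python3 -m jog '0 0 0 -.025 0 0 1;0 0 0 -.025 0 0 1;0 0 0 -.025 0 0 1;0 0 0 -.025 0 0 1'; python3 - <<'E'
from h import *
S=robot.snapshot('side')
cv2.imwrite('pics/d.png',cv2.resize(S['image'][200:350,170:370],(800,600),interpolation=2))
E
```

```text
clock: 10.75
tool_pos: [0.5472, 0.1817, 0.2194]
orientation: [3.139, -0.005, 2.916]
contact_force: [-14.2, 3.3, 20.0]
opening: 0.0131
grasp_force: 65.4
clock: 11.08
tool_pos: [0.5618, 0.1783, 0.2194]
orientation: [3.139, -0.005, 2.916]
contact_force: [-13.6, 3.1, 19.4]
opening: 0.0127
grasp_force: 65.4
```

View pics/d.png

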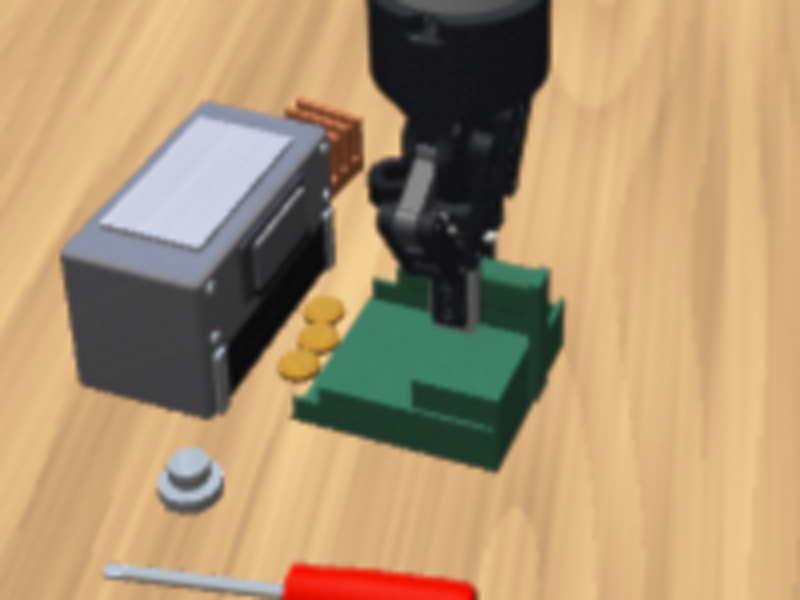

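The three tokens lie in a row just ahead of the lip, crop (325,310), (318,337) and (298,364), about 27 mm before the housing. Pushing on slowly.

```bash
python3 -m jog '0 0 0 -.02 0 0 1;0 0 0 -.02 0 0 1;0 0 0 -.02 0 0 1;0 0 0 -.02 0 0 1;0 0 0 -.02 0 0 1;0 0 0 -.02 0 0 1'; python3 -m jog '0 0 0 -.015 0 0 1;0 0 0 -.015 0 0 1;0 0 0 -.015 0 0 1'
```

```text
clock: 11.63
tool_pos: [0.5792, 0.1743, 0.2194]
orientation: [3.14, -0.005, 2.916]
contact_force: [-14.2, 3.6, 19.2]
opening: 0.0134
grasp_force: 65.3
clock: 11.88
tool_pos: [0.5858, 0.1728, 0.2194]
orientation: [3.14, -0.005, 2.916]
contact_force: [-12.3, 3.5, 18.9]
opening: 0.0131
grasp_force: 65.2
```

```bash
python3 -m jog '0 0 0 -.012 0 0 1;0 0 0 -.012 0 0 1;0 0 0 0 0 0 1'; python3 - <<'E'
from h import *
S=robot.snapshot('side')
cv2.imwrite('pics/e.png',cv2.resize(S['image'][200:350,170:370],(800,600),interpolation=2))
E
```

```text
clock: 12.13
tool_pos: [0.5898, 0.1719, 0.2194]
orientation: [3.14, -0.004, 2.916]
contact_force: [-12.1, 4.8, 17.6]
opening: 0.0132
grasp_force: 64.9
```

View pics/e.png

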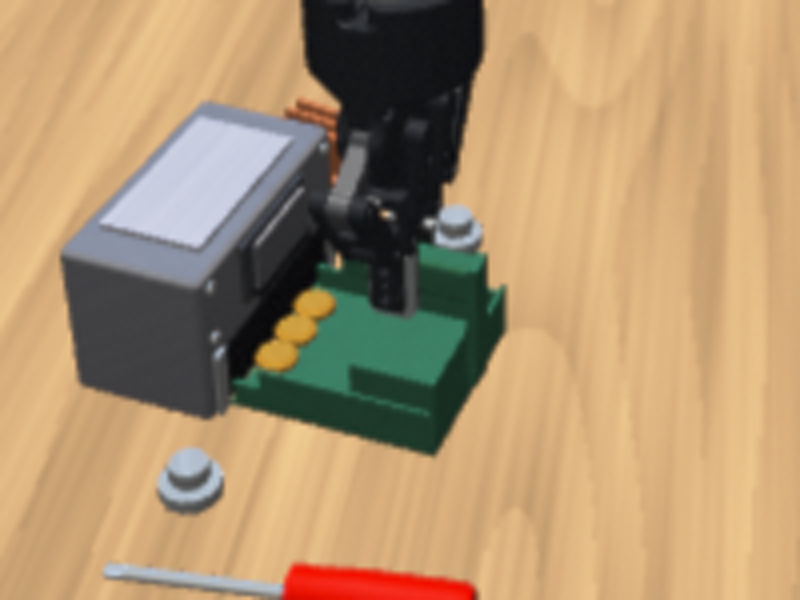

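The tokens have ridden onto the floor at the lip: crop (315,303), (297,330) and (276,354). I'll push gently until the lip meets the housing.

```bash
python3 -m jog '0 0 0 -.01 0 0 1;0 0 0 -.01 0 0 1;0 0 0 0 0 0 1'; python3 -m jog '0 0 0 -.01 0 0 1;0 0 0 0 0 0 1'
```

```text
clock: 12.43
tool_pos: [0.5912, 0.1716, 0.2195]
orientation: [3.139, -0.008, 2.916]
contact_force: [-16.3, 3.9, 21.7]
opening: 0.0127
grasp_force: 65.7
clock: 12.6
tool_pos: [0.5917, 0.1714, 0.2195]
orientation: [3.139, -0.01, 2.916]
contact_force: [-20.4, 6.0, 25.7]
opening: 0.0133
grasp_force: 66.2
```

The lip is seated against the housing. Relieve the push and lift level a little.

```bash
python3 -m jog '0 0 0 .01 0 0 1;0 0 0 .01 0 -.01 1;0 0 0 .01 0 -.015 1;0 0 0 0 0 -.02 1;0 0 0 0 0 -.02 1;0 0 0 0 0 -.02 1;0 0 0 0 0 -.02 1;0 0 0 0 0 -.01 1'; python3 -m jog '-0 -.02 0 .035 0 -.01 1;0 -.033 0 .06 0 -.02 1;0 -.033 0 .065 0 -.03 1;0 -.033 0 .065 0 -.03 1'; python3 - <<'E'
from h import *
S=robot.snapshot('side')
cv2.imwrite('pics/f.png',cv2.resize(S['image'][200:350,170:370],(800,600),interpolation=2))
E
```

```text
clock: 13.27
tool_pos: [0.5909, 0.1708, 0.2345]
orientation: [-3.141, -0.003, 2.914]
contact_force: [-4.0, 1.1, -5.3]
opening: 0.0132
grasp_force: 61.8
clock: 13.6
tool_pos: [0.5587, 0.1785, 0.2471]
orientation: [3.141, 0.128, 2.914]
contact_force: [-0.0, -0.0, -10.0]
opening: 0.0131
grasp_force: 60.8
```

View pics/f.png

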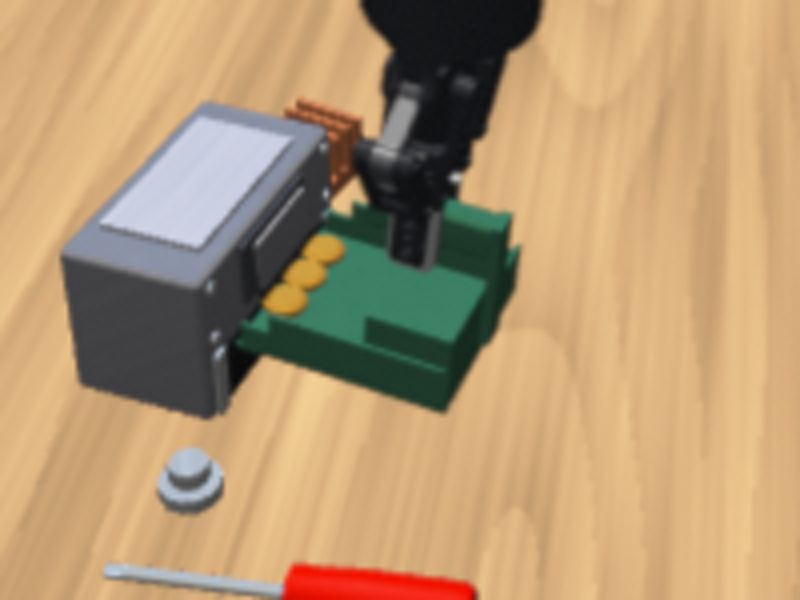

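The picture shows all three tokens on the raised scoop's floor, at crop (323,248), (305,274) and (285,299). I'll keep retreating and tilting, then raise the scoop; from here I check by numbers only.

```bash
python3 -m jog '0 -.033 0 .075 0 -.03 1;0 -.033 0 .075 0 -.05 1;0 -.033 0 .075 0 -.06 1;0 -.033 0 .075 0 -.06 1;0 -.033 0 .075 0 -.06 1;0 -.033 0 .07 0 -.06 1;0 -.033 0 .06 0 -.06 1;0 -.033 0 .06 0 -.06 1' && python3 -m jog '0 -.033 0 .05 0 -.08 1;0 0 0 0 0 -.08 1;0 0 0 0 0 -.08 1;0 0 0 0 0 -.08 1;0 0 0 0 0 -.04 1;0 0 0 0 0 0 1;0 0 0 0 0 0 1;0 0 0 0 0 0 1'; cat > tok.py <<'E'
from h import *
from scipy.spatial.transform import Rotation as Ro
s=robot.observe();R=Ro.from_euler('xyz',s['orientation']).as_matrix()
Rs=R@np.diag([-1,1,-1.])   # scoop axes
gp=s['tool_pos']+R@[-.001,0,.1535]
print('pos',s['tool_pos'].round(3),'lip',np.degrees(np.arcsin(Rs[2,0])).round(1),'right',np.degrees(np.arcsin(-Rs[2,1])).round(1),'corner z',(gp+Rs@[-.0315,.0425,-.064])[2].round(3),'clk',s['clock'],s['contact_force'].round(1))
n=Rs[:,2];o=gp+Rs@[0,0,-.060]
for nm in('side','top','wrist'):
    p=robot.snapshot(nm);im=p['image'];uv0=proj(p,gp+Rs@[.016,0,-.06])[0].astype(int)
    g=cv2.cvtColor(im,cv2.COLOR_BGR2HSV);H,S,V=[g[...,i].astype(int) for i in range(3)]
    poly=cv2.convexHull((proj(p,[gp+Rs@[x,y,z] for x in(-.034,.066) for y in(-.045,.045) for z in(-.066,-.05)])).astype(np.float32)).astype(np.int32)
    k=np.zeros(H.shape,np.uint8);cv2.fillConvexPoly(k,poly,1)
    m=((H>12)&(H<32)&(S>110)&(V>50)&(k>0)).astype(np.uint8)
    c,l,st,ce=cv2.connectedComponentsWithStats(m)
    for i in range(1,c):
        if st[i,4]<10: continue
        cc,d=ray(p,ce[i]);X=cc+d*(n@(o-cc))/(n@d);L=Rs.T@(X-gp)*1e3
        print(nm,st[i],'scoop xy',L.round(0),'from corner',(L-[-31.5,42.5,-64]).round(0))
E
python3 tok.py
```

```text
clock: 14.32
tool_pos: [0.4625, 0.201, 0.2918]
orientation: [3.14, 0.405, 2.913]
contact_force: [-0.0, 1.0, -3.2]
opening: 0.013
grasp_force: 61.9
clock: 14.98
tool_pos: [0.4335, 0.2074, 0.3362]
orientation: [-3.141, 0.435, 2.914]
contact_force: [-0.3, -0.2, -3.2]
opening: 0.0129
grasp_force: 61.9
pos [0.434 0.207 0.336] lip 24.9 right 0.0 corner z 0.126 clk 14.9833 [-0.3 -0.2 -3.2]
side [316 232  14  15 130] scoop xy [-24. -20. -60.] from corner [  7. -63.   4.]
top [204 212  14  10  77] scoop xy [-23. -21. -60.] from corner [  8. -64.   4.]
wrist [270 193  38  18 513] scoop xy [-21. -24. -60.] from corner [ 10. -66.   4.]
wrist [335 201  21  10 166] scoop xy [-18.  16. -60.] from corner [ 13. -27.   4.]
```

The tokens are at the back wall. Now roll the left side down by about 25°.

```bash
python3 -m jog '.035 0 0 0 .03 -.02 1;.035 0 0 0 .03 -.02 1;.035 0 0 0 .03 -.02 1;.035 0 0 0 .03 -.02 1;.035 0 0 0 .03 -.02 1;.035 0 0 0 .03 -.02 1;.035 0 0 0 .03 0 1;.035 0 0 0 .03 0 1' && python3 -m jog '.035 0 0 0 .03 0 1;.035 0 0 0 .03 0 1;.035 0 0 0 .03 0 1;.035 0 0 0 .02 0 1;0 0 0 0 0 0 1;0 0 0 0 0 0 1;0 0 0 0 0 0 1;0 0 0 0 0 0 1' && python3 -m jog '0 0 0 0 0 0 1;0 0 0 0 0 0 1;0 0 0 0 0 0 1;0 0 0 0 0 0 1'; python3 tok.py
```

```text
clock: 15.8
tool_pos: [0.4365, 0.2455, 0.3485]
orientation: [-2.848, 0.436, 2.914]
contact_force: [-0.5, -1.0, -3.4]
opening: 0.0133
grasp_force: 61.9
clock: 16.47
tool_pos: [0.442, 0.2595, 0.3437]
orientation: [-2.703, 0.436, 2.914]
contact_force: [-0.9, 0.3, -3.2]
opening: 0.0128
grasp_force: 61.9
clock: 16.8
tool_pos: [0.4419, 0.2595, 0.3438]
orientation: [-2.702, 0.436, 2.914]
contact_force: [0.2, 0.0, -3.2]
opening: 0.0129
grasp_force: 61.9
pos [0.442 0.26  0.344] lip 25.0 right 22.7 corner z 0.136 clk 16.8 [ 0.2  0.  -3.2]
side [325 213  16  20 192] scoop xy [-24.   3. -60.] from corner [  8. -40.   4.]
top [207 216  14  12 102] scoop xy [-24.   3. -60.] from corner [  8. -40.   4.]
wrist [297 193  11  17 137] scoop xy [-21. -13. -60.] from corner [ 10. -56.   4.]
wrist [335 201  18  10 140] scoop xy [-18.  15. -60.] from corner [ 14. -27.   4.]
wrist [355 201  27  10 208] scoop xy [-18.  33. -60.] from corner [ 14. -10.   4.]
```

```bash
sed -i "s/^        print(nm.*/&\n        v=np.argwhere(l==i)[:,::-1];P=np.array([Rs.T@((lambda cd:cd[0]+cd[1]*(n@(o-cd[0]))\/(n@cd[1]))(ray(p,q))-gp) for q in v])*1e3;print('   x',P[:,0].min().round(),P[:,0].max().round(),'y',P[:,1].min().round(),P[:,1].max().round())/" tok.py; python3 tok.py
```

```text
pos [0.442 0.26  0.344] lip 25.0 right 22.7 corner z 0.136 clk 16.95 [-0.1  0.5 -3.1]
side [325 213  16  20 190] scoop xy [-24.   3. -60.] from corner [  8. -40.   4.]
   x -33.0 -15.0 y -18.0 23.0
top [207 216  14  12 103] scoop xy [-24.   3. -60.] from corner [  8. -40.   4.]
   x -33.0 -14.0 y -17.0 23.0
wrist [296 193  12  17 135] scoop xy [-21. -13. -60.] from corner [ 10. -56.   4.]
   x -26.0 -14.0 y -17.0 -10.0
wrist [335 201  18  10 141] scoop xy [-18.  15. -60.] from corner [ 14. -27.   4.]
   x -20.0 -14.0 y 10.0 21.0
wrist [355 201  27  10 209] scoop xy [-18.  33. -60.] from corner [ 14. -10.   4.]
   x -20.0 -14.0 y 23.0 42.0
```

All three views agree: the tokens lie in a row along the back wall, from the left wall inward. Their centres are about 14, 32 and 51 mm from the corner. Handing in.

```bash
python3 -c "
from rig import robot
print(robot.hand_in())"
```

```text
the job is handed in; nothing more can be done
None
```

I handed the job in with all three tokens lying along the back wall, measured about 14, 32 and 51 mm from the tall back left corner (limit 58). The scoop was gripped and still, tilted 25° back and 23° left, with that corner about 136 mm above the bench. No verdict came back.

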